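# Sort gauged pins, bushings and sleeve into their sample-marked bins

## Task

Sort the five gauged bright steel parts on the bench into the blue bins: both pins, both bushings and the flanged sleeve each go into the bin whose ledge carries a sample of the same kind. Stand every part upright on the floor of its bin as it stands now (pins on end, bushings flat, sleeve on its flange), setting it down rather than dropping it. Leave the dark master ring where it is on the gauge stand.

Things in the scene. Friction and masses are not known exactly. Their poses are not given: they have to be found in the camera images.
- pin_a: Plain solid steel dowel pin, a bright cylinder 22 mm in diameter and 55 mm high, about 0.16 kg, standing on end on the bench. Origin: centre of its lower end face; z up along its axis.
- pin_b: Plain solid steel dowel pin, a bright cylinder 22 mm in diameter and 55 mm high, about 0.16 kg, standing on end on the bench. Origin: centre of its lower end face; z up along its axis. Same as pin_a.
- bushing_a: Steel bushing, a plain bright ring 44 mm outside, 20 mm bore, 25 mm high, about 0.23 kg, lying flat (bore upright). Origin: centre of its underside; z up along the bore.
- bushing_b: Steel bushing, a plain bright ring 44 mm outside, 20 mm bore, 25 mm high, about 0.23 kg, lying flat (bore upright). Origin: centre of its underside; z up along the bore. Same as bushing_a.
- sleeve: Steel flanged sleeve, like a top hat: flange 50 mm in diameter and 8 mm thick below, neck 30 mm in diameter above it, 40 mm high in all, with a dark bore mark 18 mm wide on top; about 0.27 kg; stands on its flange. Grip it by the neck, above the flange. Origin: centre of the flange's underside; z up.
- pin_bin: Fixed open blue bin, the three alike but for the sample. Inside 120 (x) by 140 mm (y), walls 4 mm, rim 30 mm above the bench, floor 4 mm thick. Origin: centre of the compartment, at bench height; z up; yaw up to 0.3 rad. Outside its +x wall (far from the robot) a ledge 15 mm high, 50 mm deep, carries a fixed sample of what belongs inside: a dowel pin lying along y, its top 37 mm above the bench.
- bushing_bin: Fixed open blue bin, the three alike but for the sample. Inside 120 (x) by 140 mm (y), walls 4 mm, rim 30 mm above the bench, floor 4 mm thick. Origin: centre of the compartment, at bench height; z up; yaw up to 0.3 rad. Outside its +x wall (far from the robot) a ledge 15 mm high, 50 mm deep, carries a fixed sample of what belongs inside: a bushing lying flat, its top 40 mm above the bench.
- sleeve_bin: Fixed open blue bin, the three alike but for the sample. Inside 120 (x) by 140 mm (y), walls 4 mm, rim 30 mm above the bench, floor 4 mm thick. Origin: centre of the compartment, at bench height; z up; yaw up to 0.3 rad. Outside its +x wall (far from the robot) a ledge 15 mm high, 50 mm deep, carries a fixed sample of what belongs inside: a flanged sleeve, top 55 mm above the bench.
- gauge_stand: Fixed gauge stand: dark steel plate 130 (x) by 150 mm (y) on four feet, upper face 40 mm above the bench, with two steel pegs 12 mm in diameter standing 18 mm above the plate near its +x corners. Takes one of the four large places in the arc of bins. Origin: centre, at bench height; z up.
- master_ring: Dark steel master ring, 68 mm outside, 26 mm bore, 26 mm high, 0.6 kg, lying loose on the middle of the gauge stand round a short stub, its top 66 mm above the bench. Not one of the parts to sort. Origin: centre of its underside.
Things that resemble listed ones, but are neither listed nor needed, are in the scene too. Leave any turquoise look-alike of the bushing_a alone. Leave any green look-alike of the pin_bin alone.

How it is judged:
At the end, for the whole second after the job is handed in: Both pins in pin_bin, both bushings in bushing_bin, the sleeve in sleeve_bin: each wholly within the bin's inner walls (3 mm slack), its underside within 6 mm of the bin's floor, its axis within 0.15 rad of vertical, at rest (under 0.02 m/s); the master ring still on the gauge stand (x of pin_a in the frame of pin_bin between -0.052 and 0.052 m and y of pin_a in the frame of pin_bin between -0.062 and 0.062 m and z of each of pin_a, pin_b in the frame of pin_bin below 0.01 m and angle between each of pin_a, pin_b, bushing_a, bushing_b, sleeve's own z axis and vertical below 0.15 rad and linear speed of each of pin_a, pin_b, bushing_a, bushing_b, sleeve below 0.02 m/s and x of pin_b in the frame of pin_bin between -0.052 and 0.052 m and y of pin_b in the frame of pin_bin between -0.062 and 0.062 m and x of bushing_a in the frame of bushing_bin between -0.041 and 0.041 m and y of bushing_a in the frame of bushing_bin between -0.051 and 0.051 m and z of each of bushing_a, bushing_b in the frame of bushing_bin below 0.01 m and x of bushing_b in the frame of bushing_bin between -0.041 and 0.041 m and y of bushing_b in the frame of bushing_bin between -0.051 and 0.051 m and x of sleeve in the frame of sleeve_bin between -0.038 and 0.038 m and y of sleeve in the frame of sleeve_bin between -0.048 and 0.048 m and z of sleeve in the frame of sleeve_bin below 0.01 m and z of master_ring in the frame of gauge_stand above 0.034 m); the robot touches nothing.
It fails at once if a part is dropped: out of the fingers it moves faster than 0.7 m/s (a free fall of about 25 mm) ((contact force between the fingers and pin_a below 0.1 N and linear speed of pin_a above 0.7 m/s) or (contact force between the fingers and pin_b below 0.1 N and linear speed of pin_b above 0.7 m/s) or (contact force between the fingers and bushing_a below 0.1 N and linear speed of bushing_a above 0.7 m/s) or (contact force between the fingers and bushing_b below 0.1 N and linear speed of bushing_b above 0.7 m/s) or (contact force between the fingers and sleeve below 0.1 N and linear speed of sleeve above 0.7 m/s)).
It fails at once if the master ring is shifted by more than 15 mm (distance of master_ring from where it was at the start of the episode above 0.015 m).
It also fails if it takes over 122 s, if anything falls off the work surface, if the arm or the gripper's body presses on something with over 40 N, if the wrist force passes 120 N, or if a joint passes its speed limit or range.

## Robot

A 6-joint arm with a two-finger parallel gripper is mounted at the origin on the work surface. World frame = base frame: x ahead of the robot, y to its left, z up, the work surface at z = 0. Lengths are in m, angles in rad, forces in N, time in s.
With the tool pointing down it reaches from about 0.35 to 0.725 m from the base axis. Payload 4.3 kg.
Tool frame: the origin (TCP) lies at the very end of the fingers, on their centre line; the grasp point (between the pads) lies 19 mm behind it; z points along the fingers, y is the line along which they close (so a half turn about z gives the same grasp; the last joint's range is limited). The gripper opens to 85 mm and grips with 20 to 120 N. Pads are 22 mm wide; open, the fingers measure 114 mm over their backs; the gripper's body (76 mm by 85 mm) begins 54 mm behind the grasp point. The pads swing forward as they close: fully open they stand 13 mm farther back than shut.
Start: joints at [1.051, 0.377, 0.081, 1.274, 0, 1.46], TCP at [0.229, 0.527, 0.204] pointing down, gripper open.
Joint ranges: [-2.72, 2.72], [-0.84, 1.66], [-1.02, 1.22], [-1.77, 2.12], [-1.37, 1.28], [-3.14, 3.14]. Speed limits (rad/s): [2.57, 2.57, 3.14, 3.14, 3.14, 3.14].

## Interface

Orientations are given as a rotation vector (axis times angle).
In Python, from workcell import sensors, cams, close_job gives the robot as it stands.
- The arm moves only by the tool jog_arm, never from a script. Its argument "deltas" is one flat list of numbers, 6 for each row, row after row: the shift along the tool's x, y, z as a fraction of full scale, then the turn, a rotation vector about the tool's x, y, z as a fraction of full scale. A call has 1 to 20 rows; each row shifts and turns the commanded pose from where the row before left it, along the tool's axes as they then stand; what a row does not reach is not made up. Full scale, the value 1, is 0.025 m for a shift and 6 degrees for a turn. A row lasts 1/8 s, in which the tool goes at most 62.5 mm and 10.7 degrees, less where a joint would pass 70% of its speed; a pose out of reach is approached as far as the arm can. A call with a number of a shift or a turn outside -1 to 1 is refused whole. A call with a gripper value outside its range is refused whole. "gripper" is the opening, from -1 (shut) to 1 (fully open), set as the call begins (left out, the last holds). The fingers move at their own pace and stop on an object; "newtons" is the grip in N (left out, the last holds). Time passes only in rows, so rows that do not move let the fingers close. It gives the time, the measured TCP pose, the force, the opening and the grip force at its end, in the units of the state.
- sensors.observe(): the state, without advancing time (a new reading comes with each control period).
- cams.read_camera(name): name is "side" or "top" or "wrist"; returns a dict with "img" (384x512x3 uint8, red, green, blue), "K" (3x3 intrinsics, pixels), "world_from_camera" (4x4, takes a point from camera to world coordinates). Camera axes: x right, y down, z forward; pixel columns grow to the right and rows downward; lengths in m; the calibration is good to about 2 mm. A picture is of the moment at which its call begins. There is no depth.
- close_job(): hands the job in; it is judged then, once.
The state is a dict: "t": time; "joint_pos": joint angles; "joint_vel": joint speeds; "tau": joint torques, N m; "tcp_pos": TCP position; "ee_rot": TCP orientation; "contact_force": force on the tool from outside, world axes, zero at the start; "torque": the same for the moment, N m; "width": opening from 0.0 (shut) to 1.0 (fully open); "grasp_force": force on a finger pad.
Only numpy, scipy, OpenCV 4.12 (cv2) and the standard library are available. Lean on these libraries where they do the work, as an engineer would, in place of code of your own. Each camera call takes 0.05 s, during which the arm holds its last target. There are 200 camera calls.

## Working session

There is one attempt and no reset: what is moved stays moved. The work goes in short steps, Python scripts to look and compute and a tool call to move; the robot and the scene stay as the last step left them, time stands still between calls to the robot, and variables do not carry over. Pictures are saved under pics/ and viewed, at most 14 in all, crops included, and the job is handed in when it is done.

Besides the shell and the picture viewer there is one more tool, called after ">>>" as a command line: name --argument value ..., lists and objects as JSON in quotes. jog_arm: Moves the arm, as the interface text tells. Its arguments: {"type":"object","properties":{"deltas":{"type":"array","items":{"type":"number"}},"gripper":{"type":"number"},"newtons":{"type":"number"}},"required":["deltas"]}

```bash
ls; mkdir -p pics; python3 - <<'E'
from workcell import sensors, cams
import cv2, pickle
s=sensors.observe(); print(s)
for n in ["top","side"]:
    c=cams.read_camera(n); pickle.dump(c,open(n+".pkl","wb")); cv2.imwrite(f"pics/{n}0.png",c["img"][:,:,::-1]); print(n,c["K"],c["world_from_camera"])
E
```

```text
pics
{'t': 0.0, 'joint_pos': array([1.05069420e+00, 3.78036715e-01, 7.96107211e-02, 1.27441272e+00,
       3.93155114e-06, 1.46047095e+00]), 'joint_vel': array([ 7.63120172e-05,  9.39723896e-05, -2.13599177e-03,  1.52722264e-03,
        5.33409797e-04, -2.01222346e-03]), 'tau': array([-3.74105894e-04, -4.63602555e+01,  2.69876701e+01,  2.09386769e-02,
       -1.13623551e-05, -2.66770815e-05]), 'tcp_pos': array([0.22872741, 0.52676099, 0.20337011]), 'ee_rot': array([-6.39051862e-01, -3.07525712e+00,  3.04757201e-03]), 'contact_force': array([ 0.12241605, -0.25411335, -0.16905982]), 'torque': array([-0.01440254, -0.00730504, -0.04011899]), 'grasp_force': 0.0, 'width': 0.9994628358170762}
top [[408.8243276    0.         252.84727585]
 [  0.         408.8243276  192.75527571]
 [  0.           0.           1.        ]] [[ 0.02989853 -0.99472105  0.09816368  0.33282156]
 [-0.99954953 -0.02949737  0.00553573 -0.05111639]
 [-0.00261093 -0.09828497 -0.99515489  1.24719294]
 [ 0.          0.          0.          1.        ]]
side [[446.70836065   0.         255.25069854]
 [  0.         446.70836065 184.97629705]
 [  0.           0.           1.        ]] [[ 0.80212288 -0.32161527  0.50315257 -0.37562281]
 [-0.59715768 -0.43378019  0.67471286 -1.19570599]
 [ 0.00125966 -0.84166404 -0.54000005  0.94628478]
 [ 0.          0.          0.          1.        ]]
```

View pics/top0.png

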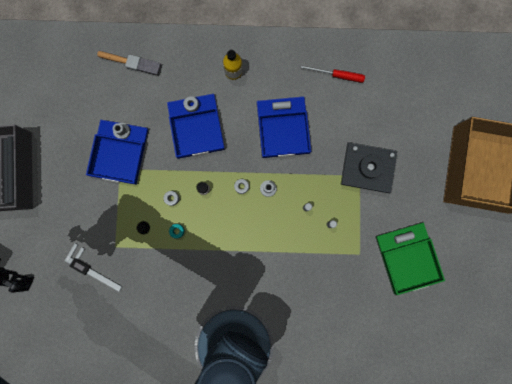

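View pics/side0.png

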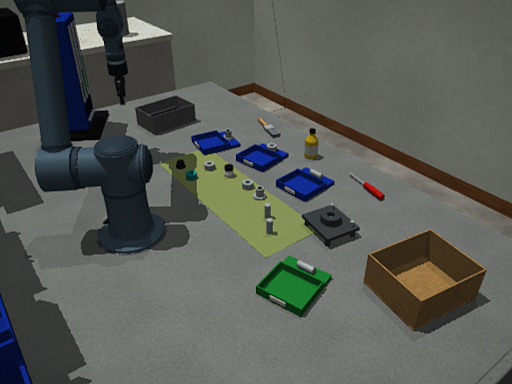

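The top view shows blue bins near (117,160), (197,135) and (285,135). The stand is at (370,167), and the parts are on the yellow mat at (171,198), (242,186), (268,188), (308,207) and (333,224). I'll zoom in to measure them.

```bash
python3 - <<'E'
import cv2
im=cv2.imread("pics/top0.png"); 
cv2.imwrite("pics/c1.png",cv2.resize(im[85:255,80:350],None,fx=2.95,fy=2.95,interpolation=cv2.INTER_CUBIC))
E
```

```text
(no output)
```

View pics/c1.png

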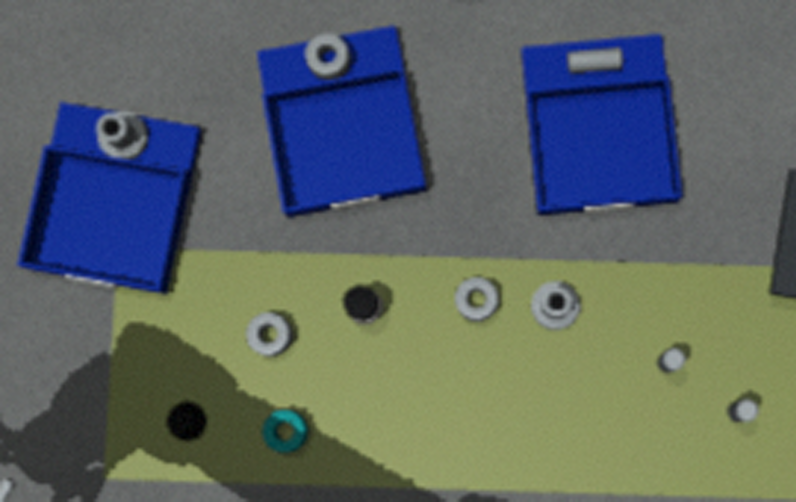

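The samples are clear: the left bin has the sleeve, the middle one the bushing and the right one the pin. Dark knobs at crop (362,302) and (186,421) and the turquoise ring should be left alone. Next I'll fit the poses by silhouette.

```bash
cat > fit.py <<'E'
import numpy as np, cv2, pickle
from scipy.optimize import minimize
def cyl(r,z0,z1):
    a=np.linspace(0,2*np.pi,40)
    return np.vstack([np.c_[r*np.cos(a),r*np.sin(a),0*a+z] for z in (z0,z1)])
def box(x0,x1,y0,y1,z0,z1): return np.array([[x,y,z] for x in(x0,x1) for y in(y0,y1) for z in(z0,z1)],float)
M=dict(pin=cyl(.011,0,.055),bush=cyl(.022,0,.025),sleeve=np.vstack([cyl(.025,0,.008),cyl(.015,.008,.04)]),
 bin=np.vstack([box(-.064,.064,-.074,.074,0,.03),box(.064,.114,-.074,.074,0,.015)]))
def proj(c,P):
    T=np.linalg.inv(c["world_from_camera"]); q=P@T[:3,:3].T+T[:3,3]; u=q@c["K"].T; return u[:,:2]/u[:,2:]
def ray(c,uv,z):
    T=c["world_from_camera"]; d=T[:3,:3]@np.linalg.inv(c["K"])@np.array([*uv,1]); return T[:3,3]+d*(z-T[2,3])/d[2]
def hullmask(pts,o,n,S=6):
    m=np.zeros((n[1]*S,n[0]*S),np.uint8); h=cv2.convexHull(pts.astype(np.float32))
    cv2.fillConvexPoly(m,np.round(((h[:,0]-o+.5)*S-.5)*16).astype(np.int32),255,shift=4); return m>0
def fit(c,kind,uv,R):
    im=cv2.cvtColor(c["img"],cv2.COLOR_RGB2HSV); o=np.array(uv)-R; n=(2*R,2*R); S=6
    w=cv2.resize(c["img"][o[1]:o[1]+2*R,o[0]:o[0]+2*R],None,fx=S,fy=S,interpolation=cv2.INTER_CUBIC)
    hsv=cv2.cvtColor(w,cv2.COLOR_RGB2HSV)
    m=(hsv[...,0]>105)&(hsv[...,0]<130)&(hsv[...,1]>150)&(hsv[...,2]>60) if kind=="bin" else (hsv[...,1]<55)&(hsv[...,2]>70)
    k,l,st,_=cv2.connectedComponentsWithStats(m.astype(np.uint8)); j=1+np.argmax(st[1:,4])
    pts=np.argwhere(l==j)[:,::-1].astype(np.float32); mm=np.zeros(m.shape,np.uint8)
    cv2.fillConvexPoly(mm,cv2.convexHull(pts).astype(np.int32),1); mm=mm>0
    p0=ray(c,uv,.02)
    def cost(p):
        a=p[2] if kind=="bin" else 0; r=np.array([[np.cos(a),-np.sin(a),0],[np.sin(a),np.cos(a),0],[0,0,1]])
        h=hullmask(proj(c,M[kind]@r.T+[p[0],p[1],0]),o,n); return 1-(h&mm).sum()/(h|mm).sum()
    x0=[p0[0],p0[1],0][:3 if kind=="bin" else 2]; best=None
    for a in ([-.25,0,.25] if kind=="bin" else [0]):
        x=np.array(x0); x[2:]=a; s=np.vstack([x]+[x+d for d in np.eye(len(x))*[.01,.01,.1][:len(x)]])
        r=minimize(cost,x,method="Nelder-Mead",options=dict(initial_simplex=s,xatol=1e-4,fatol=1e-5))
        if best is None or r.fun<best.fun: best=r
    return best.x.round(4),round(best.fun,3)
if __name__=="__main__":
    c=pickle.load(open("top.pkl","rb"))
    for k,uv,R in [("pin",(308,207),9),("pin",(333,224),9),("bush",(171,198),12),("bush",(242,186),12),("sleeve",(268,188),13),
      ("bin",(118,152),42),("bin",(197,126),40),("bin",(284,128),40)]: print(k,uv,*fit(c,k,uv,R))
    for n,uv in [("ring",(370,167)),("black",(202,187)),("black",(143,228)),("turq",(177,231))]: print(n,ray(c,uv,.04).round(3))
    s=pickle.load(open("side.pkl","rb"))
E
python3 fit.py
```

```text
pin (308, 207) [ 0.4165 -0.2083] 0.083
pin (333, 224) [ 0.3673 -0.281 ] 0.125
bush (171, 198) [0.4314 0.2039] 0.08
bush (242, 186) [ 0.4744 -0.0082] 0.036
sleeve (268, 188) [ 0.4711 -0.0892] 0.029
bin (118, 152) [ 0.5455  0.3794 -0.1474] 0.038
bin (197, 126) [0.6367 0.1344 0.2208] 0.025
bin (284, 128) [ 0.6389 -0.1344  0.1272] 0.017
ring [ 0.539 -0.391  0.04 ]
black [0.465 0.107 0.04 ]
black [0.338 0.276 0.04 ]
turq [0.332 0.175 0.04 ]
```

>>> jog_arm --deltas '[0,0,0,0,0,1,0,0,0,0,0,1,0,0,0,0,0,1,0,0,0,0,0,1,0,0,0,0,0,1,0,0,0,0,0,1,0,0,0,0,0,1,0,0,0,0,0,1,0,0,0,0,0,1,0,0,0,0,0,1,0,0,0,0,0,1,0,0,0,0,0,0.08]' --gripper 1 --newtons 50

```text
t: 1.6
tcp_pos: [0.2289, 0.5271, 0.2038]
ee_rot: [2.22, 2.223, -0.001]
contact_force: [1.1, 0.5, -1.2]
width: 1.001
grasp_force: 0.0
```

>>> jog_arm --deltas '[-0.92,0.58,0.2,0,0,0,-0.92,0.58,0.2,0,0,0,-0.92,0.58,0.2,0,0,0,-0.92,0.58,0.2,0,0,0,-0.92,0.58,0.2,0,0,0,-0.92,0.58,0.2,0,0,0,-0.92,0.58,0.2,0,0,0,-0.92,0.58,0.2,0,0,0,-0.92,0.58,0.2,0,0,0,-0.92,0.58,0.2,0,0,0,-0.92,0.58,0.2,0,0,0,-0.92,0.58,0.2,0,0,0,-0.92,0.58,0.2,0,0,0,-0.92,0.58,0.2,0,0,0,0,0,0,0,0,0]'

```text
t: 3.48
tcp_pos: [0.4326, 0.2044, 0.1338]
ee_rot: [-2.222, -2.22, 0.001]
contact_force: [-0.7, 0.5, -0.1]
width: 1.002
grasp_force: 0.0
```

```bash
cat > look.py <<'E'
import sys,cv2,pickle
from workcell import sensors,cams
c=cams.read_camera(sys.argv[1]); pickle.dump(c,open("w.pkl","wb")); cv2.imwrite("pics/%s.png"%sys.argv[2],c["img"][:,:,::-1])
print(sensors.observe()["tcp_pos"].round(4))
E
python3 look.py wrist w1
```

```text
[0.4322 0.2052 0.134 ]
```

View pics/w1.png

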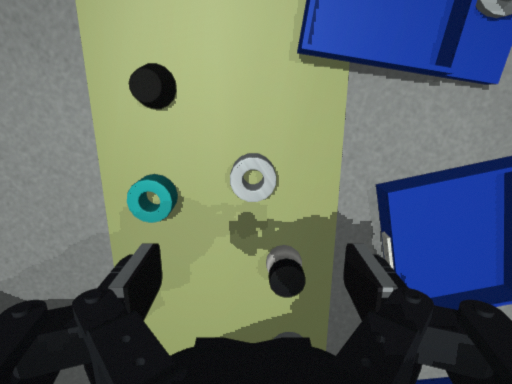

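The wrist view shows bushing_a's top ring centred near (253,178). The black-capped cylinder is at (287,275) and the bins are to the right.

```bash
cat > wfit.py <<'E'
import sys,pickle,numpy as np,cv2
from fit import *
# usage: wfit u v R zref : centroid of bright low-sat top face (hull) near uv, at height z
c=pickle.load(open("w.pkl","rb")); u,v,R=map(int,sys.argv[1:4]); z=float(sys.argv[4]); k=sys.argv[5]
print("face ray",ray(c,(u,v),z).round(4))
print("silhouette",*fit(c,k,(u,v),R))
E
python3 wfit.py 253 178 35 .025 bush
```

```text
face ray [0.4332 0.2053 0.025 ]
silhouette [0.4329 0.2036] 0.03
```

>>> jog_arm --deltas '[-0.04,0.02,1,0,0,0,0,0,1,0,0,0,0,0,1,0,0,0,0,0,1,0,0,0,0,0,0.8,0,0,0,0,0,0.4,0,0,0,0,0,0,0,0,0]'

```text
t: 4.4
tcp_pos: [0.4321, 0.2049, 0.004]
ee_rot: [-2.219, -2.223, 0.001]
contact_force: [-1.6, 0.4, -0.1]
width: 0.999
grasp_force: 0.0
```

>>> jog_arm --deltas '[0,0,0,0,0,0,0,0,0,0,0,0,0,0,0,0,0,0,0,0,0,0,0,0,0,0,0,0,0,0,0,0,0,0,0,0,0,0,0,0,0,0,0,0,0,0,0,0]' --gripper -1 --newtons 60

```text
t: 5.4
tcp_pos: [0.4328, 0.2046, 0.0043]
ee_rot: [-2.221, -2.222, 0.0]
contact_force: [-0.2, -0.1, -0.2]
width: 0.005
grasp_force: 0.0
```

```bash
python3 look.py wrist w2
```

```text
[0.4328 0.2046 0.0043]
```

View pics/w2.png

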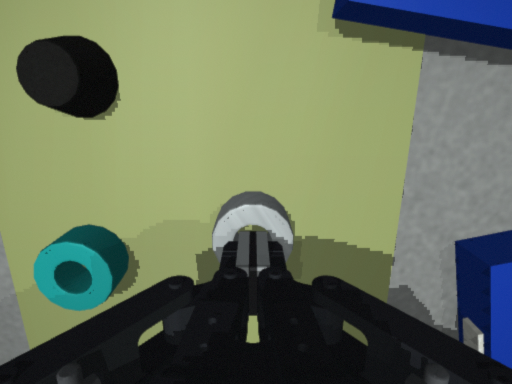

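```bash
python3 - <<'E'
import pickle,numpy as np
from fit import *
c=pickle.load(open("w.pkl","rb")); print(c["world_from_camera"].round(3))
a=np.linspace(0,2*np.pi,8,endpoint=False)
for p in [(.4328,.2046,.004),(.433,.204,.025)]: print(proj(c,np.array([p])))
# outer rim of bushing: left edge (213,235) right (293,235), top of silhouette (253,192)
print(ray(c,(213,235),.025),ray(c,(293,235),.025),ray(c,(253,192),0),ray(c,(253,207),.025))
E
python3 wfit.py 253 230 48 .025 bush
```

```text
[[ 1.     0.001  0.002  0.433]
 [ 0.001 -0.958 -0.285  0.277]
 [ 0.001  0.285 -0.958  0.175]
 [ 0.     0.     0.     1.   ]]
[[252.38576524 224.8143872 ]]
[[252.80430714 241.41673612]]
[0.41208364 0.20768109 0.025     ] [0.45411648 0.20771602 0.025     ] [0.43313952 0.22372188 0.        ] [0.43306662 0.22329661 0.025     ]
face ray [0.4331 0.2105 0.025 ]
silhouette [0.4327 0.2029] 0.084
```

The fingers shut without gripping and the bushing has not moved. I'll check the fingertip height from the side view.

```bash
cp w.pkl w2.pkl; python3 look.py side s1; python3 - <<'E'
import pickle,cv2,numpy as np
from fit import *
c=pickle.load(open("w.pkl","rb")); 
print(pickle.load(open("w2.pkl","rb"))["K"])
for z in (.004,.03,.06): print(z,proj(c,np.array([[.4328,.2046,z]])).round(1))
u,v=proj(c,np.array([[.4328,.2046,.03]]))[0].astype(int)
im=cv2.imread("pics/s1.png")[v-50:v+40,u-60:u+60]; print(u-60,v-50)
cv2.imwrite("pics/s1c.png",cv2.resize(im,None,fx=6,fy=6,interpolation=cv2.INTER_CUBIC))
E
```

```text
[0.4328 0.2046 0.0043]
[[310.78475413   0.         252.44450204]
 [  0.         310.78475413 190.34220922]
 [  0.           0.           1.        ]]
0.004 [[209.9 167.1]]
0.03 [[209.5 161.7]]
0.06 [[209.2 155.3]]
149 111
```

View pics/s1c.png

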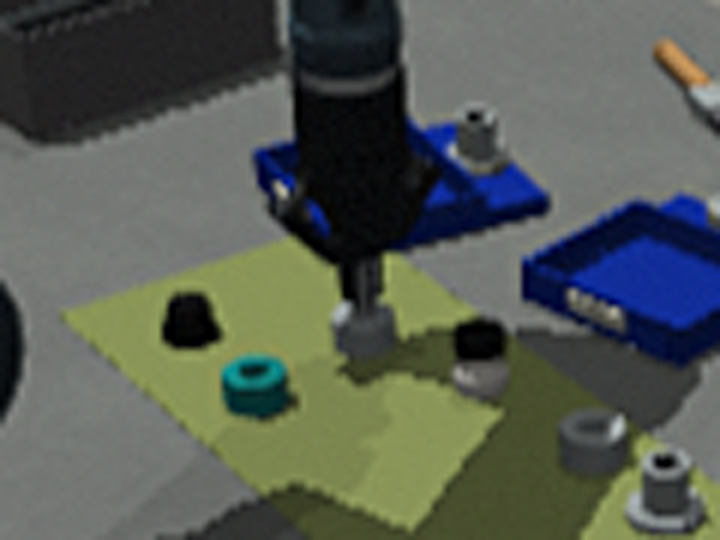

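>>> jog_arm --deltas '[0,0,-1,0,0,0,0,0,-1,0,0,0,0,0,-1,0,0,0,0,0,0,0,0,0]'

```text
t: 6.0
tcp_pos: [0.4347, 0.2052, 0.0811]
ee_rot: [2.219, 2.221, 0.006]
contact_force: [0.0, -0.2, 0.1]
width: -0.001
grasp_force: 0.0
```

```bash
python3 look.py side s2; python3 - <<'E'
import pickle,cv2,numpy as np
from fit import *
from workcell import cams
c=pickle.load(open("w.pkl","rb")); w=cams.read_camera("wrist")
A=cv2.resize(c["img"][100:200,160:260],(500,500),interpolation=cv2.INTER_CUBIC)
def mark(im,c,P,o,s):
    for p in proj(c,np.array(P)): q=((p-o+.5)*s).astype(int); cv2.drawMarker(im,tuple(int(v) for v in q),(255,0,0),cv2.MARKER_CROSS,12,1)
P=[(.4328,.2046,z) for z in (.079,.104)]
mark(A,c,P,np.array([160,100]),5)
B=w["img"][180:384,180:330]; B=cv2.resize(B,None,fx=2,fy=2,interpolation=cv2.INTER_CUBIC); mark(B,w,P,np.array([180,180]),2)
B=cv2.copyMakeBorder(B,0,500-B.shape[0],0,0,cv2.BORDER_CONSTANT)
cv2.imwrite("pics/s2c.png",np.hstack([A,B])[:,:,::-1])
E
```

```text
[0.4337 0.2049 0.0798]
```

View pics/s2c.png

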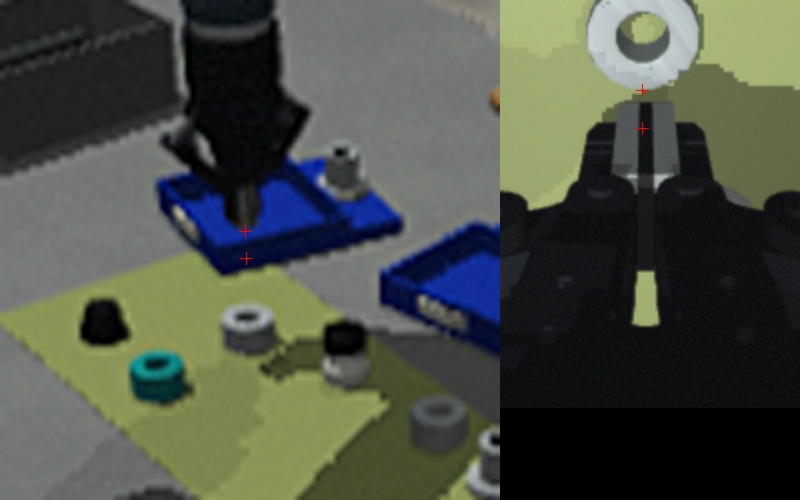

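The reported TCP lies about 25–30 mm below the real fingertips: the lower cross marks it in free space. I'll find the real height by descending carefully around the bushing with the fingers partly open.

>>> jog_arm --deltas '[-0.05,0,0,0,0,0,0,0,0,0,0,0,0,0,0,0,0,0,0,0,0,0,0,0,0,0,1,0,0,0,0,0,1,0,0,0,0,0,1,0,0,0,0,0,0.6,0,0,0,0,0,0,0,0,0]' --gripper 0.4

```text
t: 7.22
tcp_pos: [0.4315, 0.203, -0.0117]
ee_rot: [-2.22, -2.221, 0.004]
contact_force: [-0.0, 0.2, 0.4]
width: 0.7
grasp_force: 0.0
```

>>> jog_arm --deltas '[0,0,0.16,0,0,0,0,0,0.16,0,0,0,0,0,0,0,0,0]'

```text
t: 7.6
tcp_pos: [0.433, 0.2034, -0.0186]
ee_rot: [2.221, 2.222, 0.001]
contact_force: [0.0, 0.2, 0.3]
width: 0.7
grasp_force: 0.0
```

>>> jog_arm --deltas '[0,0,0.12,0,0,0,0,0,0.12,0,0,0,0,0,0,0,0,0]'

```text
t: 7.98
tcp_pos: [0.4325, 0.2032, -0.025]
ee_rot: [-2.22, -2.222, 0.001]
contact_force: [0.9, 0.1, -0.2]
width: 0.697
grasp_force: 0.0
```

>>> jog_arm --deltas '[0,0,0.1,0,0,0,0,0,0,0,0,0]'

```text
t: 8.22
tcp_pos: [0.4326, 0.2033, -0.0274]
ee_rot: [-2.221, -2.222, 0.0]
contact_force: [0.1, -0.6, -0.4]
width: 0.702
grasp_force: 0.0
```

>>> jog_arm --deltas '[0,0,0.1,0,0,0,0,0,0,0,0,0]'

```text
t: 8.48
tcp_pos: [0.4327, 0.2033, -0.0299]
ee_rot: [-2.221, -2.222, 0.0]
contact_force: [-0.3, 0.4, 0.1]
width: 0.698
grasp_force: 0.0
```

>>> jog_arm --deltas '[0,0,0,0,0,0,0,0,0,0,0,0,0,0,0,0,0,0,0,0,0,0,0,0]' --gripper -1 --newtons 60

```text
t: 8.98
tcp_pos: [0.4337, 0.2036, -0.0286]
ee_rot: [2.22, 2.222, 0.003]
contact_force: [-0.7, -0.3, 8.7]
width: 0.486
grasp_force: 65.7
```

```bash
python3 look.py side s3; python3 - <<'E'
import cv2
cv2.imwrite("pics/s3c.png",cv2.resize(cv2.imread("pics/s3.png")[120:190,165:265],None,fx=7,fy=7,interpolation=cv2.INTER_CUBIC))
E
```

```text
[ 0.4337  0.2036 -0.0286]
```

View pics/s3c.png

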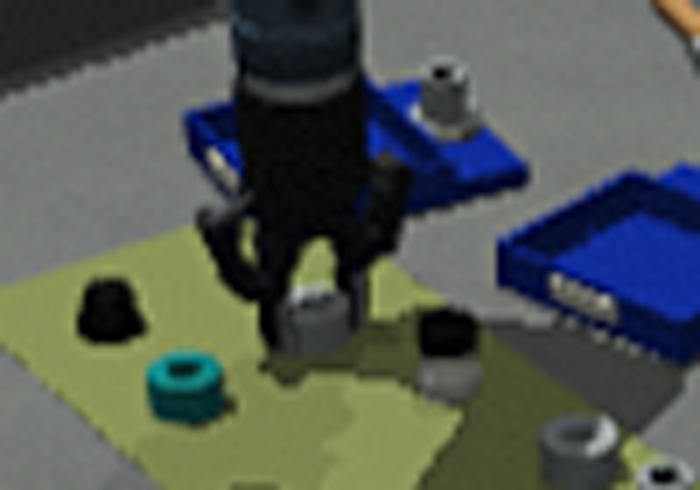

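Bushing_a is held (65 N), with the fingertips almost at bench level. That puts the real tip about 29 mm behind the reported TCP. I'll lift it and carry it to the bushing bin.

>>> jog_arm --deltas '[0,0,-0.5,0,0,0,0,0,-1,0,0,0,0,0,-1,0,0,0,0,0,-0.5,0,0,0,-0.2,0.9,0,0,0,0,-0.2,1,0,0,0,0,-0.2,1,0,0,0,0,-0.2,1,0,0,0,0,-0.2,1,0,0,0,0,-0.2,1,0,0,0,0,-0.2,1,0,0,0,0,-0.2,0.7,0,0,0,0,-0.08,0.28,0,0,0,0,0,0,0,0,0,0]'

```text
t: 10.78
tcp_pos: [0.6294, 0.1613, 0.0447]
ee_rot: [-2.22, -2.221, 0.001]
contact_force: [-0.4, -0.4, -2.1]
width: 0.494
grasp_force: 61.3
```

```bash
python3 look.py wrist w3
```

```text
[0.6289 0.1616 0.0448]
```

View pics/w3.png

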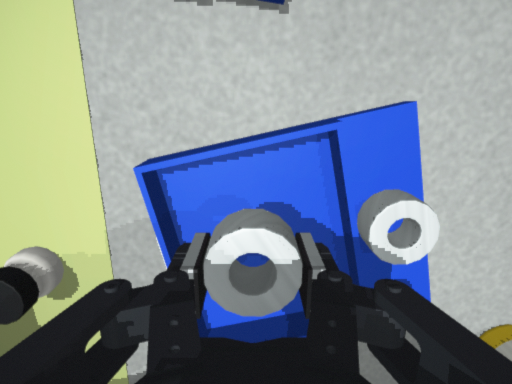

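The wrist view shows the bushing held level over the bin's +y half, with clear space to the walls. I'll lower it now.

>>> jog_arm --deltas '[0,0,1,0,0,0,0,0,1,0,0,0,0,0,0.5,0,0,0,0,0,0.2,0,0,0,0,0,0.06,0,0,0,0,0,0,0,0,0]'

```text
t: 11.58
tcp_pos: [0.6306, 0.1616, -0.0228]
ee_rot: [2.22, 2.222, 0.002]
contact_force: [0.3, 0.7, -2.2]
width: 0.488
grasp_force: 61.4
```

>>> jog_arm --deltas '[0,0,0.04,0,0,0,0,0,0.02,0,0,0,0,0,0,0,0,0]'

```text
t: 11.95
tcp_pos: [0.6304, 0.1615, -0.0245]
ee_rot: [2.22, 2.222, 0.002]
contact_force: [-0.9, -0.4, 1.2]
width: 0.489
grasp_force: 63.5
```

>>> jog_arm --deltas '[0,0,0,0,0,0,0,0,0,0,0,0,0,0,0,0,0,0,0,0,-0.4,0,0,0,0,0,-1,0,0,0,0,0,-1,0,0,0,0,0,-0.6,0,0,0,-0.97,-0.89,0,0,0,0,-0.97,-0.89,0,0,0,0,-0.97,-0.89,0,0,0,0,-0.97,-0.89,0,0,0,0,-0.97,-0.89,0,0,0,0,-0.97,-0.89,0,0,0,0,-0.97,-0.89,0,0,0,0,0,0,0,0,0,0]' --gripper 0.4

```text
t: 13.82
tcp_pos: [0.4723, -0.0093, 0.0498]
ee_rot: [-2.223, -2.219, 0.002]
contact_force: [1.0, -0.2, -0.1]
width: 0.695
grasp_force: 0.0
```

```bash
python3 look.py wrist w4; python3 - <<'E'
import pickle,numpy as np
from fit import *
c=pickle.load(open("w.pkl","rb"))
for p in [(.4744,-.0082,.012),(.4711,-.0892,.02),(.6306,.1617,.02)]: print(proj(c,np.array([p])).round(0))
u,v=proj(c,np.array([(.4744,-.0082,.012)]))[0].astype(int); print(fit(c,"bush",(u,v),45))
E
```

```text
[ 0.4738 -0.0087  0.05  ]
[[255. 203.]]
[[251. 307.]]
[[553. -98.]]
(array([ 0.475 , -0.0079]), np.float64(0.032))
```

>>> jog_arm --deltas '[0.02,0.03,1,0,0,0,0,0,1,0,0,0,0,0,0.8,0,0,0,0,0,0.32,0,0,0,0,0,0,0,0,0]'

```text
t: 14.5
tcp_pos: [0.4752, -0.0075, -0.0284]
ee_rot: [-2.22, -2.223, 0.0]
contact_force: [-0.1, 0.1, 1.5]
width: 0.702
grasp_force: 0.0
```

>>> jog_arm --deltas '[0,0,0,0,0,0,0,0,0,0,0,0,0,0,0,0,0,0,0,0,0,0,0,0]' --gripper -1

```text
t: 15.0
tcp_pos: [0.476, -0.0078, -0.0271]
ee_rot: [2.22, 2.221, 0.003]
contact_force: [-1.1, 0.3, 6.1]
width: 0.498
grasp_force: 60.9
```

>>> jog_arm --deltas '[0,0,-0.5,0,0,0,0,0,-1,0,0,0,0,0,-1,0,0,0,0,0,-0.5,0,0,0,0.6,0.9,0,0,0,0,0.65,0.95,0,0,0,0,0.65,0.95,0,0,0,0,0.65,0.95,0,0,0,0,0.65,0.95,0,0,0,0,0.65,0.95,0,0,0,0,0.6,0.8,0,0,0,0,0.15,0.24,0,0,0,0,0,0,0,0,0,0,0,0,0,0,0,0]'

```text
t: 16.75
tcp_pos: [0.6411, 0.1066, 0.0466]
ee_rot: [-2.221, -2.221, 0.002]
contact_force: [0.4, -0.8, -2.5]
width: 0.496
grasp_force: 61.4
```

>>> jog_arm --deltas '[0,0,1,0,0,0,0,0,1,0,0,0,0,0,0.5,0,0,0,0,0,0.2,0,0,0,0,0,0,0,0,0]'

```text
t: 17.38
tcp_pos: [0.6423, 0.1071, -0.0203]
ee_rot: [2.221, 2.222, 0.001]
contact_force: [0.2, 0.2, -2.1]
width: 0.501
grasp_force: 61.5
```

>>> jog_arm --deltas '[0,0,0.08,0,0,0,0,0,0.06,0,0,0,0,0,0,0,0,0]'

```text
t: 17.75
tcp_pos: [0.643, 0.1073, -0.0229]
ee_rot: [2.22, 2.221, 0.002]
contact_force: [-1.8, 0.1, 3.9]
width: 0.5
grasp_force: 61.9
```

>>> jog_arm --deltas '[0,0,0,0,0,0,0,0,0,0,0,0,0,0,0,0,0,0,0,0,-0.4,0,0,0,0,0,-1,0,0,0,0,0,-1,0,0,0,0,0,-0.6,0,0,0,-0.98,-0.86,0,0,0,0,-0.98,-0.86,0,0,0,0,-0.98,-0.86,0,0,0,0,-0.98,-0.86,0,0,0,0,-0.98,-0.86,0,0,0,0,-0.98,-0.86,0,0,0,0,-0.98,-0.86,0,0,0,0,-0.98,-0.86,0,0,0,0,0,0,0,0,0,0,0,0,0,0,0,0]' --gripper 0.4

```text
t: 19.88
tcp_pos: [0.4709, -0.0887, 0.0511]
ee_rot: [2.22, 2.222, 0.001]
contact_force: [-0.0, 0.4, -0.4]
width: 0.699
grasp_force: 0.0
```

```bash
python3 look.py wrist w5; python3 - <<'E'
import pickle,numpy as np
from fit import *
c=pickle.load(open("w.pkl","rb"))
u,v=proj(c,np.array([(.4711,-.0892,.02)]))[0].astype(int); print(u,v,fit(c,"sleeve",(u,v),50))
E
```

```text
[ 0.4711 -0.0886  0.051 ]
252 207 (array([ 0.4722, -0.0899]), np.float64(0.012))
```

>>> jog_arm --deltas '[-0.05,0.04,1,0,0,0,0,0,1,0,0,0,0,0,0.5,0,0,0,0,0,0.1,0,0,0,0,0,0,0,0,0]'

```text
t: 20.55
tcp_pos: [0.4719, -0.0901, -0.0138]
ee_rot: [2.22, 2.222, 0.001]
contact_force: [0.2, -0.5, 0.8]
width: 0.704
grasp_force: 0.0
```

>>> jog_arm --deltas '[0,0,0,0,0,0,0,0,0,0,0,0,0,0,0,0,0,0,0,0,0,0,0,0,0,0,0,0,0,0]' --gripper -1

```text
t: 21.18
tcp_pos: [0.4723, -0.0904, -0.0132]
ee_rot: [2.219, 2.221, 0.002]
contact_force: [-1.0, 0.2, 5.8]
width: 0.33
grasp_force: 58.9
```

>>> jog_arm --deltas '[0,0,-0.5,0,0,0,0,0,-1,0,0,0,0,0,-1,0,0,0,0,0,-1,0,0,0,0.5,0.155,-0.1,0,0,0,0.95,0.155,0,0,0,0,1,0.155,0,0,0,0,1,0.155,0,0,0,0,1,0.155,0,0,0,0,1,0.155,0,0,0,0,1,0.155,0,0,0,0,1,0.155,0,0,0,0,1,0.155,0,0,0,0]'

```text
t: 22.8
tcp_pos: [0.5048, 0.1228, 0.0745]
ee_rot: [-2.219, -2.222, 0.002]
contact_force: [0.3, 0.5, -2.8]
width: 0.336
grasp_force: 59.4
```

>>> jog_arm --deltas '[1,0.155,0,0,0,0,1,0.155,0,0,0,0,1,0.155,0,0,0,0,1,0.155,0,0,0,0,1,0.155,0,0,0,0,1,0.155,0,0,0,0,1,0.155,0,0,0,0,1,0.155,0,0,0,0,1,0.155,0,0,0,0,0.9,0.15,0,0,0,0,0.43,0,0,0,0,0,0,0,0,0,0,0,0,0,0,0,0,0]'

```text
t: 24.42
tcp_pos: [0.5439, 0.3786, 0.0754]
ee_rot: [-2.221, -2.222, 0.002]
contact_force: [-0.6, -0.0, -2.2]
width: 0.331
grasp_force: 59.5
```

```bash
python3 look.py wrist w6
```

```text
[0.5442 0.3785 0.0756]
```

View pics/w6.png

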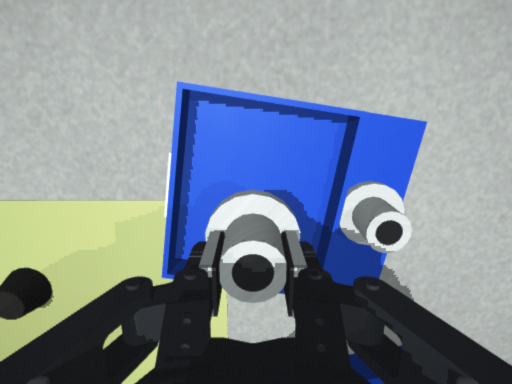

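The sleeve is held upright over the sleeve bin, with the matching sample at (380,220). I'll check the bin fit against the rim corner pixels, (178,82) outer and (360,116) inner.

```bash
python3 - <<'E'
import pickle,numpy as np
from fit import *
c=pickle.load(open("w.pkl","rb")); a=-.1474
r=np.array([[np.cos(a),-np.sin(a),0],[np.sin(a),np.cos(a),0],[0,0,1]])
print(proj(c,np.array([[-.064,.074,.03],[.064,.074,.03],[-.064,-.074,.03],[.064,.074,.03]])@r.T+[.5455,.3794,0]).round(0))
E
```

```text
[[175.  80.]
 [365. 110.]
 [160. 276.]
 [365. 110.]]
```

>>> jog_arm --deltas '[0,0,1,0,0,0,0,0,1,0,0,0,0,0,1,0,0,0,0,0,0.32,0,0,0,0,0,0,0,0,0,0,0,0.08,0,0,0,0,0,0.02,0,0,0,0,0,0,0,0,0]'

```text
t: 25.48
tcp_pos: [0.5448, 0.3797, -0.0092]
ee_rot: [2.22, 2.222, 0.002]
contact_force: [-0.8, -0.5, -2.0]
width: 0.327
grasp_force: 59.7
```

>>> jog_arm --deltas '[0,0,0.04,0,0,0,0,0,0,0,0,0]'

```text
t: 25.72
tcp_pos: [0.5449, 0.3797, -0.0092]
ee_rot: [2.22, 2.222, 0.002]
contact_force: [-1.9, -1.1, 4.7]
width: 0.331
grasp_force: 60.4
```

>>> jog_arm --deltas '[0,0,0,0,0,0,0,0,0,0,0,0,0,0,0,0,0,0,0,0,0,0,0,0,0,0,-0.4,0,0,0,0,0,-1,0,0,0,0,0,-1,0,0,0,0,0,-1,0,0,0,0,0,-0.6,0,0,0,-0.98,-0.215,0,0,0,0,-0.98,-0.215,0,0,0,0,-0.98,-0.215,0,0,0,0,-0.98,-0.215,0,0,0,0,-0.98,-0.215,0,0,0,0,-0.98,-0.215,0,0,0,0]' --gripper 0.4

```text
t: 27.6
tcp_pos: [0.512, 0.2316, 0.0894]
ee_rot: [-2.221, -2.222, 0.0]
contact_force: [0.4, -0.6, -0.1]
width: 0.702
grasp_force: 0.0
```

>>> jog_arm --deltas '[-0.98,-0.215,0,0,0,0,-0.98,-0.215,0,0,0,0,-0.98,-0.215,0,0,0,0,-0.98,-0.215,0,0,0,0,-0.98,-0.215,0,0,0,0,-0.98,-0.215,0,0,0,0,-0.98,-0.215,0,0,0,0,-0.98,-0.215,0,0,0,0,-0.98,-0.215,0,0,0,0,-0.98,-0.215,0,0,0,0,-0.98,-0.215,0,0,0,0,-0.98,-0.215,0,0,0,0,-0.98,-0.215,0,0,0,0,-0.98,-0.215,0,0,0,0,-0.98,-0.215,0,0,0,0,-0.98,-0.215,0,0,0,0,-0.98,-0.215,0,0,0,0,-0.98,-0.215,0,0,0,0,0,0,0,0,0,0]'

```text
t: 29.98
tcp_pos: [0.4158, -0.2099, 0.0895]
ee_rot: [2.223, 2.219, 0.0]
contact_force: [-0.6, 1.5, 0.8]
width: 0.698
grasp_force: 0.0
```

```bash
python3 look.py wrist w7; python3 - <<'E'
import pickle,numpy as np
from fit import *
c=pickle.load(open("w.pkl","rb"))
for p in [(.4165,-.2083),(.3673,-.281)]:
    u,v=proj(c,np.array([(*p,.03)]))[0].astype(int); print(u,v)
    try: print(fit(c,"pin",(u,v),40))
    except Exception as e: print(e)
E
```

```text
[ 0.4158 -0.2089  0.0894]
253 192
(array([ 0.4167, -0.2064]), np.float64(0.037))
194 275
(array([ 0.3687, -0.2789]), np.float64(0.224))
```

View pics/w7.png

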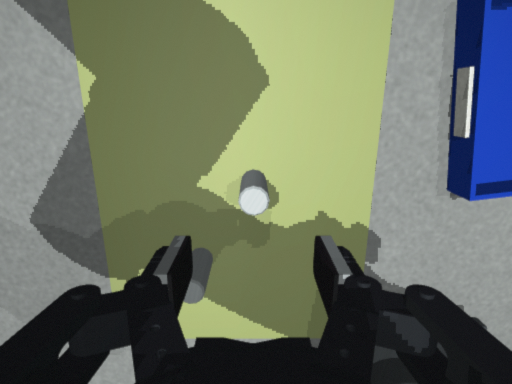

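The wrist view shows pin_a upright at (254,192) between the open fingers and pin_b at (198,275), clear of them. I'll descend on pin_a.

>>> jog_arm --deltas '[0.09,0.03,1,0,0,0,0,0,1,0,0,0,0,0,1,0,0,0,0,0,0.7,0,0,0,0,0,0.24,0,0,0,0,0,0,0,0,0]'

```text
t: 30.78
tcp_pos: [0.4166, -0.2057, -0.0092]
ee_rot: [-2.219, -2.223, -0.0]
contact_force: [-0.6, -0.0, -0.2]
width: 0.697
grasp_force: 0.0
```

>>> jog_arm --deltas '[0,0,0,0,0,0,0,0,0,0,0,0,0,0,0,0,0,0,0,0,0,0,0,0,0,0,0,0,0,0]' --gripper -1

```text
t: 31.4
tcp_pos: [0.4173, -0.2068, -0.0084]
ee_rot: [2.22, 2.221, 0.001]
contact_force: [-1.4, 0.8, 6.3]
width: 0.239
grasp_force: 58.5
```

>>> jog_arm --deltas '[0,0,-0.4,0,0,0,0,0,-1,0,0,0,0,0,-1,0,0,0,0,0,-1,0,0,0,0.25,0.6,0,0,0,0,0.43,0.95,0,0,0,0,0.45,0.97,0,0,0,0,0.45,0.97,0,0,0,0,0.45,0.97,0,0,0,0,0.45,0.97,0,0,0,0,0.45,0.97,0,0,0,0,0.45,0.97,0,0,0,0,0.4,0.8,0,0,0,0,0.3,0.55,0,0,0,0,0,0,0,0,0,0,0,0,0,0,0,0]'

```text
t: 33.4
tcp_pos: [0.6337, -0.104, 0.0747]
ee_rot: [-2.219, -2.221, 0.002]
contact_force: [-0.2, -0.1, -2.4]
width: 0.239
grasp_force: 58.9
```

>>> jog_arm --deltas '[0,0,1,0,0,0,0,0,1,0,0,0,0,0,0.8,0,0,0,0,0,0.32,0,0,0,0,0,0,0,0,0]'

```text
t: 34.02
tcp_pos: [0.6339, -0.1044, -0.0024]
ee_rot: [-2.221, -2.221, 0.001]
contact_force: [-0.7, 0.1, -1.3]
width: 0.244
grasp_force: 58.9
```

>>> jog_arm --deltas '[0,0,0.08,0,0,0,0,0,0.04,0,0,0,0,0,0,0,0,0]'

```text
t: 34.4
tcp_pos: [0.6353, -0.1045, -0.0043]
ee_rot: [2.22, 2.221, 0.001]
contact_force: [-0.6, -0.2, 1.6]
width: 0.236
grasp_force: 59.2
```

>>> jog_arm --deltas '[0,0,0.04,0,0,0,0,0,0,0,0,0]'

```text
t: 34.65
tcp_pos: [0.6353, -0.1045, -0.0043]
ee_rot: [2.219, 2.221, 0.001]
contact_force: [-2.4, -0.9, 8.0]
width: 0.243
grasp_force: 60.0
```

>>> jog_arm --deltas '[0,0,-0.04,0,0,0,0,0,0,0,0,0,0,0,0,0,0,0,0,0,0,0,0,0,0,0,-0.4,0,0,0,0,0,-1,0,0,0,0,0,-1,0,0,0,0,0,-1,0,0,0,0,0,-0.4,0,0,0]' --gripper 0.3

```text
t: 35.78
tcp_pos: [0.636, -0.1046, 0.0923]
ee_rot: [2.218, 2.22, 0.003]
contact_force: [-0.4, 0.1, -0.0]
width: 0.653
grasp_force: 0.0
```

>>> jog_arm --deltas '[-0.64,-0.97,0,0,0,0,-0.64,-0.97,0,0,0,0,-0.64,-0.97,0,0,0,0,-0.64,-0.97,0,0,0,0,-0.64,-0.97,0,0,0,0,-0.64,-0.97,0,0,0,0,-0.64,-0.97,0,0,0,0,-0.64,-0.97,0,0,0,0,-0.64,-0.97,0,0,0,0,-0.64,-0.97,0,0,0,0,-0.64,-0.97,0,0,0,0,0,0,0,0,0,0,0,0,0,0,0,0]'

```text
t: 37.4
tcp_pos: [0.3683, -0.2802, 0.0897]
ee_rot: [-2.221, -2.222, -0.001]
contact_force: [0.2, -0.4, 0.4]
width: 0.652
grasp_force: 0.0
```

```bash
python3 look.py wrist w8; python3 - <<'E'
import pickle,numpy as np
from fit import *
c=pickle.load(open("w.pkl","rb"))
u,v=proj(c,np.array([(.368,-.280,.03)]))[0].astype(int); print(u,v,fit(c,"pin",(u,v),40))
E
```

```text
[ 0.3685 -0.2802  0.0897]
251 194 (array([ 0.368 , -0.2792]), np.float64(0.03))
```

>>> jog_arm --deltas '[0.04,-0.02,1,0,0,0,0,0,1,0,0,0,0,0,1,0,0,0,0,0,0.7,0,0,0,0,0,0.24,0,0,0,0,0,0,0,0,0]'

```text
t: 38.2
tcp_pos: [0.3677, -0.2791, -0.0088]
ee_rot: [-2.219, -2.223, -0.0]
contact_force: [0.1, -0.8, 0.6]
width: 0.65
grasp_force: 0.0
```

>>> jog_arm --deltas '[0,0,0,0,0,0,0,0,0,0,0,0,0,0,0,0,0,0,0,0,0,0,0,0,0,0,0,0,0,0]' --gripper -1

```text
t: 38.83
tcp_pos: [0.3681, -0.28, -0.0078]
ee_rot: [2.22, 2.221, 0.001]
contact_force: [0.1, -0.0, 6.0]
width: 0.239
grasp_force: 58.6
```

>>> jog_arm --deltas '[0,0,-0.4,0,0,0,0,0,-1,0,0,0,0,0,-1,0,0,0,0,0,-1,0,0,0,0.25,0.6,0,0,0,0,0.4,0.95,0,0,0,0,0.4,0.97,0,0,0,0,0.4,0.97,0,0,0,0,0.4,0.97,0,0,0,0,0.4,0.97,0,0,0,0,0.4,0.97,0,0,0,0,0.4,0.97,0,0,0,0,0.4,0.97,0,0,0,0,0.4,0.97,0,0,0,0,0.4,0.97,0,0,0,0,0.35,0.72,0,0,0,0,0,0,0,0,0,0,0,0,0,0,0,0]'

```text
t: 41.08
tcp_pos: [0.6415, -0.1637, 0.075]
ee_rot: [-2.219, -2.221, 0.002]
contact_force: [-0.8, -0.5, -1.7]
width: 0.235
grasp_force: 58.8
```

>>> jog_arm --deltas '[0,0,1,0,0,0,0,0,1,0,0,0,0,0,0.8,0,0,0,0,0,0.32,0,0,0,0,0,0,0,0,0]'

```text
t: 41.7
tcp_pos: [0.6418, -0.1644, -0.0018]
ee_rot: [-2.221, -2.221, 0.0]
contact_force: [-0.8, -0.2, -1.0]
width: 0.238
grasp_force: 59.0
```

>>> jog_arm --deltas '[0,0,0.08,0,0,0,0,0,0.04,0,0,0,0,0,0,0,0,0]'

```text
t: 42.08
tcp_pos: [0.643, -0.1646, -0.0037]
ee_rot: [2.22, 2.221, 0.001]
contact_force: [-0.9, -0.2, 2.1]
width: 0.241
grasp_force: 59.2
```

Touching the floor; release, rise, move clear toward the base and look.

>>> jog_arm --deltas '[0,0,0,0,0,0,0,0,0,0,0,0,0,0,0,0,0,0,0,0,0,0,0,0,0,0,-0.4,0,0,0,0,0,-1,0,0,0,0,0,-1,0,0,0,0,0,-1,0,0,0,0,0,-0.6,0,0,0,0,-1,-0.5,0,0,0,0,-1,-0.5,0,0,0,0,-1,0,0,0,0,0,-1,0,0,0,0,0,-1,0,0,0,0,0,-1,0,0,0,0,0,-1,0,0,0,0,0,-1,0,0,0,0,0,0,0,0,0,0]' --gripper 0.3

```text
t: 44.32
tcp_pos: [0.4407, -0.164, 0.1203]
ee_rot: [-2.221, -2.22, 0.0]
contact_force: [0.6, 0.1, -0.3]
width: 0.649
grasp_force: 0.0
```

```bash
python3 look.py top t2; python3 - <<'E'
import pickle,cv2,numpy as np
from fit import *
c=pickle.load(open("w.pkl","rb")); cv2.imwrite("pics/t2c.png",cv2.resize(c["img"][85:255,80:400,::-1],None,fx=2.5,fy=2.5,interpolation=cv2.INTER_CUBIC))
for k,p,b in [("pin",(.635,-.1045),(.6389,-.1344,.1272)),("pin",(.643,-.1645),(.6389,-.1344,.1272)),("bush",(.6306,.1616),(.6367,.1344,.2208)),("bush",(.643,.1073),(.6367,.1344,.2208)),("sleeve",(.545,.3797),(.5455,.3794,-.1474))]:
    uv=proj(c,np.array([(*p,.02)]))[0].astype(int); x,e=fit(c,k,tuple(uv),12); d=x-b[:2]; a=b[2]
    print(k,x,e,"local",(np.array([[np.cos(a),np.sin(a)],[-np.sin(a),np.cos(a)]])@d).round(4))
E
```

```text
[ 0.4422 -0.1644  0.1205]
pin [ 0.635 -0.105] 0.425 local [-0.0001  0.0297]
pin [ 0.6441 -0.164 ] 0.455 local [ 0.0014 -0.03  ]
bush [0.6307 0.162 ] 0.179 local [0.0002 0.0282]
bush [0.6428 0.1076] 0.157 local [ 0.0001 -0.0275]
sleeve [0.5445 0.3815] 0.099 local [-0.0013  0.0019]
```

View pics/t2c.png

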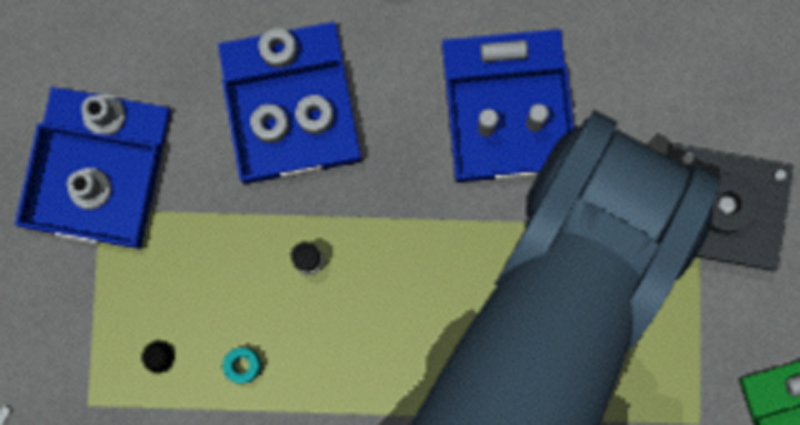

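The top view shows all five parts upright in their bins: sleeve (88,187), bushings (268,122) and (313,113), pins (488,121) and (538,115). The arm is clear of everything and the master ring looks undisturbed, so I'm handing in.

```bash
python3 -c "
from workcell import close_job
print(close_job())"
```

```text
the job is handed in; nothing more can be done
None
```

The job is handed in: the last top view showed all five parts upright in their matching bins and the master ring on its stand, about 44 s into the 122 s allowed, but `close_job()` returned no verdict.

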